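Zero the load tester and load its collars

TASK

Get the load tester ready for the next test: first turn the black reset knob on its gauge anticlockwise until the red peak hand is back against its zero stop, lying over the black hand. Then thread the dark steel collar down the stepped post fully home, and the brass collar after it until it sits flat on the steel one; lower them, do not drop them. Let go of everything and leave the other things on the bench where they are.

Things in the scene. Friction and masses are not known exactly. Their poses are not given: they have to be found in the camera images.
- stand: load tester bolted to the bench: green base plate 200 x 360 mm (its x, y), 16 thick; origin at the centre of its underside. At (0, +90) a round gauge 156 mm across lies face up, clear window on top at z = 64; at (0, -100) a steel seat 104 mm across carries the stepped post. The dial's zero mark lies from the gauge's centre in direction (-0.707, +0.707) of these axes.
- knob_grip (a point): middle of the black bar knob at the gauge's centre, on its upright turning axis, 24 mm above the window. Bar 62 mm long (this point's x), 16 wide (y), 34 high (17 each side of this point); yellow mark on the +x end. Turns both ways, stays where left. A peg below the +x end, 30 mm out, pushes the red hand anticlockwise once it meets it. With the hand at its stop, +x is 0.23 rad clockwise of zero.
- peak_hand (a joint): angle (rad) of the red peak hand under the window, 60 mm long from the gauge's centre, clockwise from above from the zero mark; 0 = on the zero stop, over the black hand. It cannot be touched; only the knob's peg pushes it, anticlockwise, after some lost motion. It stays where it is left.
- post_base (a point): foot of the upright aluminium post, on its axis, on top of the seat at z = 36 of the stand. The post is 34 mm thick for the first 26 mm, narrows by 30 mm to 23 mm thick, and ends in a tapered tip (12 mm across) 74 mm above this point.
- steel_collar: dark grey steel ring, 64 mm outside, bore 38, 28 high, 0.4 kg, lying flat; origin at the centre of its underside. Goes on first, down to the seat.
- brass_collar: brass ring, 64 mm outside, bore 27, 24 high, 0.45 kg, lying flat; origin at the centre of its underside. Goes on second, on top of the steel collar; its bore does not pass the thick part of the post.
- blue_collar: bystander: blue-painted collar, 72 mm outside, bore 48, 20 high; origin centre of its underside
- hammer: bystander: hammer lying flat, about 250 mm long, handle along its x axis
- oil_can: bystander: closed can with yellow band, 60 mm across, 100 high; origin centre of its underside
- punch: bystander: steel punch standing on its 50 mm round foot, 70 high; origin centre of its underside
Mind the look-alikes: they are no part of the job. Several things look just like the steel_collar: the one meant starts farthest to the robot's right. Of the things that look like the brass_collar, take the one that is farthest to the robot's left at the start.

How it is judged:
By the outcome, as a careful person would: the job done as asked, in the order asked, and still so for the second after the job is handed in, with the robot touching nothing.
It also fails if it takes over 72 s, if anything falls off the work surface, if the arm or the gripper's body presses on something with over 40 N, if the wrist force passes 120 N, or if a joint passes its speed limit or range.

ROBOT

A 7-joint arm with a two-finger parallel gripper is mounted at the origin on the work surface. World frame = base frame: x ahead of the robot, y to its left, z up, the work surface at z = 0. Lengths are in mm, angles in degrees, forces in N, time in s.
With the tool pointing down it reaches from about 425 to 925 mm from the base axis. Payload 6.8 kg.
Tool frame: the origin (TCP) lies midway between the tips of the shut fingers; the grasp point (between the pads) lies tcp_to_grasp behind it (tcp_to_grasp is the distance from the TCP to the grasp point, in mm); z points along the fingers, y is the line along which they close (so a half turn about z gives the same grasp; the last joint's range is limited). The gripper opens to 88 mm and grips with 3 to 60 N. Pads are 20 mm wide; open, the fingers measure 115 mm over their backs; the gripper's body (75 mm by 178 mm) begins 61 mm behind the grasp point.
Start: joints at [-70.365, 27.33, 1.283, 89.118, -0.659, 63.558, -4.761], TCP at [294.087, 607.586, 222.664] pointing down, gripper open.
Joint ranges: [-169.35, 169.35], [-19.33, 120.38], [-80.79, 83.38], [13.8, 139.57], [-78.32, 258.32], [9.67, 109.79], [-169.56, 169.56]. Speed limits (degrees/s): [136.94, 136.94, 180, 180, 180, 180, 180].

INTERFACE

Orientations are given as a 3x3 rotation matrix whose columns are the frame's x, y, z axes.
In Python, from cell import * gives the robot as it stands.
- The arm moves only by the tool move_arm, never from a script. Its argument "motion" is a list of rows, each a list of 7 numbers: the opening, from -1 (shut) to 1 (fully open), then the shift along the tool's x, y, z in units of 25 mm (1.0 is 25 mm), then the turn, a rotation vector about the tool's x, y, z in units of 10 degrees (1.0 is 10 degrees). In form: [[fingers, x, y, z, rx, ry, rz], ...]. A call has 1 to 20 rows; each row shifts and turns the commanded pose from where the row before left it, along the tool's axes as they then stand; what a row does not reach is not made up. A row lasts 1/8 s, in which the tool goes at most 62.5 mm and 10.7 degrees, less where a joint would pass 70% of its speed; a pose out of reach is approached as far as the arm can. A call is refused whole if a number of a shift passes 1 or a number of a turn 1, either way. A call with a gripper value outside its range is refused whole. The fingers move at their own pace and stop on an object; the grip force is fixed at half the most. Time passes only in rows, so rows that do not move let the fingers close. It gives the time, the measured TCP pose, the force, the opening and the grip force at its end, in the units of the state.
- observe(): the state, without advancing time (a new reading comes with each control period).
- get_image(name): name is "side" or "top"; returns a dict with "image" (400x640x3 uint8, red, green, blue), "K" (3x3 intrinsics, pixels), "k1" (the pictures are not rectified: a ray, as slopes to the right and down, at radius r is drawn at 1 + k1 r^2 times it, then the intrinsics apply), "origin" and "attitude" of the camera in the world. Camera axes: x right, y up, looking along -z (the intrinsics and any distortion apply to the point x, -y, -z); pixel columns grow to the right and rows downward; lengths in mm; the calibration is good to about 2 mm. A picture is of the moment at which its call begins. There is no depth.
- finish_job(): hands the job in; it is judged then, once.
The state is a dict: "time_s": time; "joint_pos": joint angles; "dq": joint speeds; "joint_efforts": joint torques, N m; "position": TCP position; "tool_rot": TCP orientation; "contact_force": force on the tool from outside, world axes, zero at the start; "moment": the same for the moment, N m; "finger_gap": finger opening in mm; "finger_force": force on a finger pad.
Only numpy, scipy, OpenCV 4.12 (cv2) and the standard library are available. Lean on these libraries where they do the work, as an engineer would, in place of code of your own. Each camera call takes 0.05 s, during which the arm holds its last target. There are 200 camera calls.

## Working session

There is one attempt and no reset: what is moved stays moved. The work goes in short steps, Python scripts to look and compute and a tool call to move; the robot and the scene stay as the last step left them, time stands still between calls to the robot, and variables do not carry over. Pictures are saved under pics/ and viewed, at most 10 in all, crops included, and the job is handed in when it is done.

Besides the shell and the picture viewer there is one more tool, called after "Emit:" as name([rows], argument=value, ...), one row to a line, values as JSON. move_arm: Moves the arm, as the interface text tells. Its arguments: {"type":"object","properties":{"motion":{"type":"array"}},"required":["motion"]}

```bash
mkdir -p pics; ls; cat > h.py <<'E'
from cell import *
import numpy as np, cv2
def grab(n,f=None):
    d=get_image(n)
    if f: cv2.imwrite(f,d["image"][...,::-1])
    return d
def ray(d,u,v):
    K=d["K"];K=np.array(K);x=(u-K[0,2])/K[0,0];y=(v-K[1,2])/K[1,1];k=d["k1"]
    rd=np.hypot(x,y);r=rd
    for _ in range(50): r=rd/(1+k*r*r)
    s=r/rd if rd>0 else 1
    return np.array(d["origin"],float),np.array(d["attitude"])@np.array([x*s,-y*s,-1.])
def onz(d,u,v,z):
    o,r=ray(d,u,v);return o+r*(z-o[2])/r[2]
def proj(d,p):
    c=np.array(d["attitude"]).T@(np.array(p,float)-np.array(d["origin"]))
    x,y=c[0]/-c[2],-c[1]/-c[2];f=1+d["k1"]*(x*x+y*y);K=np.array(d["K"])
    return K[0,0]*x*f+K[0,2],K[1,1]*y*f+K[1,2]
E
python3 - <<'E'
from h import *
for n in("top","side"):
    d=grab(n,f"pics/{n}0.png");print(n,d["K"],d["k1"],d["origin"],d["attitude"])
print(observe())
E
```

```text
pics
top [[405.67980135   0.         322.71123121]
 [  0.         405.67980135 195.50987304]
 [  0.           0.           1.        ]] -0.020636092746718314 [ 266.13595872   13.98995283 1390.44901907] [[ 0.00682516  0.98041034 -0.19684761]
 [-0.99995446  0.0080047   0.00519712]
 [ 0.00667102  0.19680317  0.98042032]]
side [[506.9258085    0.         320.77327637]
 [  0.         506.9258085  204.37468881]
 [  0.           0.           1.        ]] -0.014478384441635312 [ -203.10877466 -1009.58680283   770.61309398] [[ 0.80355917  0.30125894 -0.51335729]
 [-0.59491614  0.37871643 -0.70897719]
 [-0.01916888  0.87510966  0.48354487]]
{'time_s': 0.1, 'joint_pos': array([-70.36800655,  27.37046426,   1.28234968,  89.16982271,
        -0.65798575,  63.55791871,  -4.76034856]), 'dq': array([-0.02958009, -0.09821235, -0.09025036, -0.19569272, -0.09701303,
       -0.04122822,  0.01204066]), 'joint_efforts': array([ 4.61393211e-03, -5.84092069e+01,  1.54031608e+00, -2.73319352e+01,
       -5.42108214e-02,  1.30861433e-02,  2.20040221e-05]), 'position': array([293.86112771, 607.09813462, 221.80747453]), 'tool_rot': array([[-9.00127931e-01,  4.35625297e-01, -5.56307676e-04],
       [ 4.35625627e-01,  9.00126718e-01, -1.48458245e-03],
       [-1.45974266e-04, -1.57865601e-03, -9.99998743e-01]]), 'contact_force': array([-0.12683065, -0.07245547,  0.71097025]), 'moment': array([ 0.01424769, -0.01718286,  0.01493168]), 'finger_force': 0.0, 'finger_gap': 88.14423998379083}
```

View pics/top0.png

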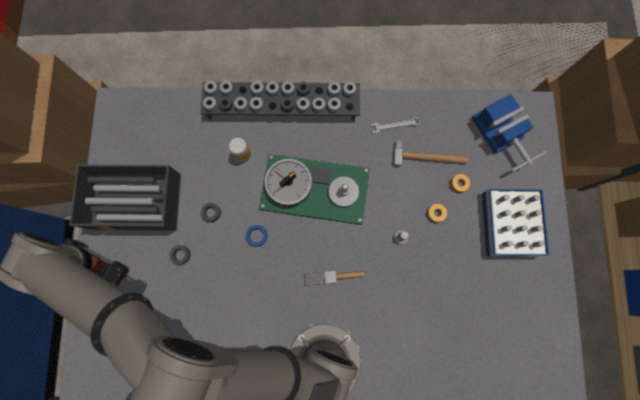

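View pics/side0.png

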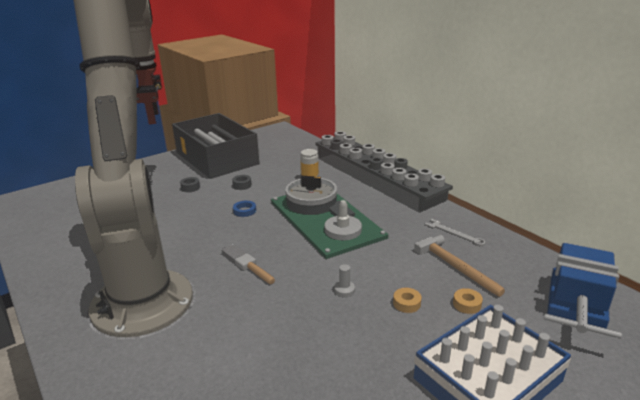

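```bash
python3 -c "
import cell
print([(k,v) for k,v in vars(cell).items() if not k.startswith('__')][:40])"
```

```text
[('get_image', <function make.<locals>.drawn_camera at 0x7f01edc800e0>), ('finish_job', <function connect.<locals>.done at 0x7f01edbf37e0>), ('observe', <function make.<locals>.<lambda> at 0x7f01edc805e0>), ('IKError', <class 'cell.IKError'>), ('tcp_to_grasp', 18.700000000000003)]
```

```bash
cat > meas.py <<'E'
from h import *
T,S=grab("top"),grab("side")
cv2.imwrite("pics/crops1.png",np.vstack([cv2.resize(T["image"][145:225,250:380,::-1],(780,480),interpolation=cv2.INTER_CUBIC)]))
cv2.imwrite("pics/crops2.png",np.vstack([cv2.resize(S["image"][145:260,265:395,::-1],(678,600),interpolation=cv2.INTER_CUBIC)]))
def blob(d,box,f,z):
    u0,v0,u1,v1=box;im=d["image"][v0:v1,u0:u1].astype(int);hsv=cv2.cvtColor(d["image"][v0:v1,u0:u1],cv2.COLOR_RGB2HSV).astype(int)
    m=f(im,hsv).astype(np.uint8);n,l,st,c=cv2.connectedComponentsWithStats(m)
    i=1+np.argmax(st[1:,4]);cn=cv2.findContours((l==i).astype(np.uint8),cv2.RETR_EXTERNAL,cv2.CHAIN_APPROX_NONE)[0][0]
    e=cv2.fitEllipse(cn);c=(e[0][0]+u0,e[0][1]+v0);return np.round(c,1),st[i],np.round(e[1],1),np.round(onz(d,*c,z),1)
dark=lambda im,h:h[...,2]<75
br=lambda im,h:(h[...,1]>110)&(h[...,0]>8)&(h[...,0]<32)&(h[...,2]>90)
gr=lambda im,h:(h[...,0]>60)&(h[...,0]<90)&(h[...,1]>70)
for n,d,b,f,z in [("st1 top",T,(195,195,228,230),dark,14),("st2 top",T,(165,240,195,270),dark,14),
 ("stA side",S,(176,172,206,195),dark,14),("stB side",S,(229,170,256,194),dark,14),
 ("br top",T,(422,198,450,228),br,12),("brfar top",T,(448,170,475,196),br,12),("br side",S,(388,282,426,316),br,12),("brfar side",S,(450,285,486,316),br,12)]:
    print(n,*blob(d,b,f,z))
hs=cv2.cvtColor(T["image"],cv2.COLOR_RGB2HSV).astype(int);m=gr(None,hs)
m[:140]=0;m[235:]=0;m[:,:250]=0;m[:,390:]=0
print("plate",cv2.minAreaRect(np.argwhere(m)[:,::-1].astype(np.float32)))
E
python3 meas.py
```

```text
st1 top [210.7 213. ] [  7   9  19  19 193] [17.2 18.5] [478.3 390.7  14. ]
st2 top [180.2 254.9] [  6   6  20  19 205] [17.9 19.1] [334.7 484.8  14. ]
stA side [189.5 185.1] [  4   6  20  14 196] [13.  17.7] [334.7 481.5  14. ]
stB side [241.5 184.3] [  3   9  19  11 126] [ 8.7 19.7] [474.9 376.9  14. ]
br top [437.  212.5] [  6   6  19  18 234] [17.3 18.2] [ 486.5 -388.    12. ]
brfar top [460.4 182.5] [  4   4  18  18 223] [17.  17.4] [ 593.5 -475.6   12. ]
br side [407.1 299.4] [  6   6  27  24 524] [23.3 26.8] [ 488.9 -384.4   12. ]
brfar side [467.6 300.3] [  4   4  28  24 542] [23.2 28. ] [ 595.2 -471.6   12. ]
plate ((314.260009765625, 188.6800079345703), (102.81332397460938, 55.86143493652344), 8.130102157592773)
```

View pics/crops1.png

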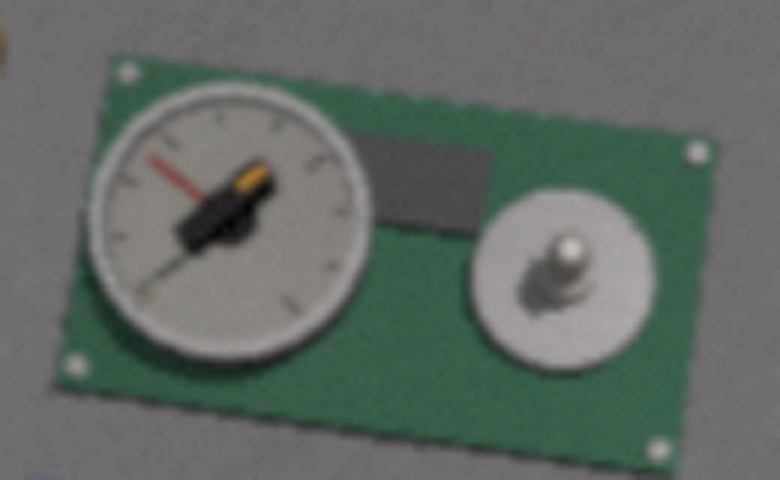

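View pics/crops2.png

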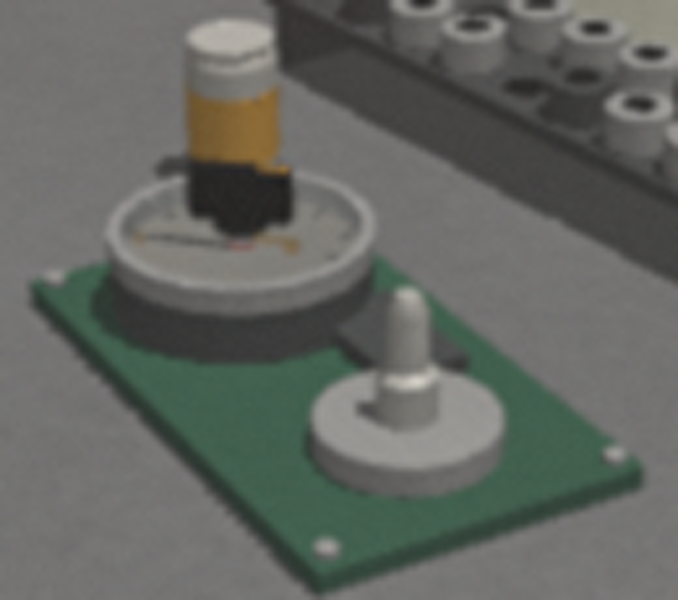

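Top: gauge centre about (288,181), yellow knob end up-right, red hand up-left, black hand (zero) down-left, post tip about (345,186). The correct steel ring is at (211,213) and the correct brass ring at (437,212). The side view agrees, with the post tip at about (343,201).

```bash
cat > m2.py <<'E'
from h import *
T,S=grab("top"),grab("side")
def blob(d,box,f,z,hull=True):
    u0,v0,u1,v1=box;q=cv2.resize(d["image"][v0:v1,u0:u1],None,fx=4,fy=4,interpolation=cv2.INTER_CUBIC)
    hsv=cv2.cvtColor(q,cv2.COLOR_RGB2HSV).astype(int);m=f(hsv).astype(np.uint8)
    n,l,st,c=cv2.connectedComponentsWithStats(m);i=1+np.argmax(st[1:,4])
    cn=cv2.findContours((l==i).astype(np.uint8),cv2.RETR_EXTERNAL,cv2.CHAIN_APPROX_NONE)[0]
    cn=cv2.convexHull(max(cn,key=len));M=cv2.moments(cn)
    c=((M["m10"]/M["m00"]+.5)/4-.5+u0,(M["m01"]/M["m00"]+.5)/4-.5+v0)
    b=np.array(cv2.boundingRect(cn))/4+[u0,v0,0,0]
    return np.round(c,1),b,np.round(onz(d,*c,z),1)
if __name__=="__main__":
    print("steel side",*blob(S,(226,168,260,196),lambda h:h[...,2]<85,14))
    print("steel top",*blob(T,(195,195,228,230),lambda h:h[...,2]<80,14))
    li=lambda h:(h[...,1]<45)&(h[...,2]>110)
    print("seat top",*blob(T,(326,172,362,208),li,36));
    print("gauge top",*blob(T,(262,154,314,206),li,64))
    print("gauge side",*blob(S,(284,176,340,208),li,64))
    print("seat side",*blob(S,(322,212,364,240),li,36))
    y=lambda h:(h[...,1]>110)&(h[...,0]>8)&(h[...,0]<32)&(h[...,2]>100)
    print("yellow top",*blob(T,(287,168,300,180),y,105))
    print("bar top",*blob(T,(275,168,300,188),lambda h:(h[...,2]<50)|((h[...,1]>110)&(h[...,0]<32)&(h[...,0]>8)),100))
    print("tipT",onz(T,345,186.3,109),"tipS",onz(S,343.2,201,109))
    for n,d,p in[("T",T,[(271,156.8),(366,170),(262.5,205.5),(359.5,219.5)]),("S",S,[(275.5,198),(382.7,232),(327.7,249.8)])]:
        for u in p: print("bolt",n,np.round(onz(d,*u,18),1))
E
python3 m2.py
```

```text
steel side [241.2 182.3] [231.75 175.25  19.75  14.75] [481.5 390.9  14. ]
steel top [210.4 212.7] [201.25 203.5   19.75  19.25] [479.2 391.5  14. ]
seat top [343.7 190.7] [329.   176.25  30.75  30.  ] [555.3 -64.6  36. ]
gauge top [287.7 180.9] [264.5  158.5   47.25  46.  ] [581.5 124.7  64. ]
gauge side [311.3 187.1] [284.   176.    56.    25.25] [589.6 133.   64. ]
seat side [343. 224.] [324.5 212.   37.5  23.5] [558.  -62.5  36. ]
yellow top [291.4 174.1] [289.25 172.5    5.25   4.25] [594.7 109.8 105. ]
bar top [287.7 179.8] [280.25 172.5   15.25  14.5 ] [576.7 122.  100. ]
tipT [554.42925596 -64.76682245 109.        ] tipS [558.52298511 -62.33625339 109.        ]
bolt T [679.1 189.5  18. ]
bolt T [ 634.  -144.1   18. ]
bolt T [505.  213.1  18. ]
bolt T [ 459.2 -119.4   18. ]
bolt S [508.8 216.3  18. ]
bolt S [ 636.3 -141.2   18. ]
bolt S [ 462.6 -116.9   18. ]
```

Emit:
move_arm([
  [0,-0.94,-0.615,0,0,0,0],
  [0,-0.94,-0.615,0,0,0,0],
  [0,-0.94,-0.615,0,0,0,0],
  [0,-0.94,-0.615,0,0,0,0],
  [0,-0.94,-0.615,0,0,0,0],
  [0,-0.94,-0.615,0,0,0,0],
  [0,-0.94,-0.615,0,0,0,0],
  [0,-0.94,-0.615,0,0,0,0],
  [0,-0.94,-0.615,0,0,0,0],
  [0,-0.94,-0.615,0,0,0,0],
  [0,-0.94,-0.615,0,0,0,0],
  [0,-0.94,-0.615,0,0,0,0],
  [0,-0.94,-0.615,0,0,0,0],
  [0,-0.94,-0.615,0,0,0,0],
  [0,-0.94,-0.615,0,0,0,0],
  [0,-0.94,-0.615,0,0,0,0],
  [0,-0.94,-0.615,0,0,0,0],
  [0,-0.94,-0.615,0,0,0,0],
  [0,-0.94,-0.615,0,0,0,0],
  [0,-0.94,-0.615,0,0,0,0],
])

```text
time_s: 2.8
position: [583.4, 124.1, 222.9]
tool_rot: [[-0.9, 0.437, 0.0], [0.437, 0.9, 0.0], [-0.0, 0.0, -1.0]]
contact_force: [0.2, -0.1, 0.0]
finger_gap: 44.0
finger_force: 0.0
```

Emit:
move_arm([
  [0,0,0,0,0,0,1],
  [0,0,0,0,0,0,1],
  [0,0,0,0,0,0,1],
  [0,0,0,0,0,0,1],
  [0,0,0,0,0,0,1],
  [0,0,0,0,0,0,1],
  [0,0,0,0,0,0,1],
  [0,0,0,0,0,0,1],
  [0,0,0,0,0,0,1],
  [0,0,0,0,0,0,1],
  [0,0,0,0,0,0,1],
  [0,0,0,0,0,0,1],
  [0,0,0,0,0,0,1],
  [0,0,0,0,0,0,1],
  [0,0,0,0,0,0,1],
  [0,0,0,0,0,0,1],
  [0,0,0,0,0,0,1],
  [0,0,0,0,0,0,1],
  [0,0,0,0,0,0,1],
  [0,0,0,0,0,0,1],
])

```text
time_s: 5.3
position: [583.0, 125.1, 222.8]
tool_rot: [[0.692, -0.722, 0.0], [-0.722, -0.692, 0.001], [-0.001, -0.001, -1.0]]
contact_force: [-0.8, 0.4, -0.2]
finger_gap: 44.3
finger_force: 0.0
```

```bash
cat >> h.py <<'E'
def to(x,y,z,psi=None):
    "units to move in tool axes to reach TCP (x,y,z); psi = azimuth of tool y wanted (mod 180 not applied)"
    o=observe();R=np.array(o["tool_rot"]);p=np.array(o["position"])
    print("t",o["time_s"],"p",np.round(p,1),"gap",round(o["finger_gap"],1),"ff",round(o["finger_force"],1),"F",np.round(o["contact_force"],1))
    a=np.degrees(np.arctan2(R[1,1],R[0,1]));print("psi",round(a,1),"tilt",np.round(R[:2,2],4),"q",np.round(o["joint_pos"],0))
    print("units",np.round(R.T@(np.array([x,y,z])-p)/25,3),"rz",None if psi is None else round(((a-psi+180)%360-180)/10,2))
E
python3 -c "
from h import *
to(583.2,125.5,130,-138)"
```

```text
t 5.3 p [583.  125.1 222.8] gap 44.3 ff 0.0 F [-0.8  0.4 -0.2]
psi -136.2 tilt [0.     0.0008] q [ -59.   30.   58.  103.  -28.   63. -128.]
units [-2.000e-03 -1.500e-02  3.712e+00] rz 0.18
```

Emit:
move_arm([
  [0,0,0,0.9,0,0,0.18],
  [0,0,0,0.9,0,0,0],
  [0,0,0,0.9,0,0,0],
  [0,0,0,0.9,0,0,0],
  [0,0,0,0.8,0,0,0],
  [0,0,0,0.6,0,0,0],
  [0,0,0,0.5,0,0,0],
  [0,0,0,0.36,0,0,0],
  [0,0,0,0,0,0,0],
])

```text
time_s: 6.42
position: [583.0, 126.0, 75.7]
tool_rot: [[0.674, -0.739, -0.001], [-0.739, -0.674, -0.0], [-0.0, 0.001, -1.0]]
contact_force: [0.4, -0.0, -0.2]
finger_gap: 44.0
finger_force: 0.0
```

Emit:
move_arm([
  [-1,0,0,0,0,0,0],
  [-1,0,0,0,0,0,0],
  [-1,0,0,0,0,0,0],
  [-1,0,0,0,0,0,0],
])

```text
time_s: 6.92
position: [581.9, 124.6, 76.4]
tool_rot: [[0.673, -0.74, -0.002], [-0.74, -0.673, -0.001], [-0.001, 0.002, -1.0]]
contact_force: [-5.9, -3.1, 5.8]
finger_gap: 15.8
finger_force: 30.0
```

```bash
python3 -c "
from h import *
to(583.2,125.5,76,-138);print(observe()['moment'])"
```

```text
t 6.925 p [581.9 124.6  76.4] gap 15.8 ff 30.0 F [-5.9 -3.1  5.8]
psi -137.7 tilt [-0.0023 -0.0009] q [ -52.   39.   48.  109.  -39.   49. -121.]
units [ 0.007 -0.062  0.016] rz 0.03
[-0.5990605   1.16831075 -0.0123108 ]
```

Emit:
move_arm([
  [-1,0,0.07,0,0,0,0],
  [-1,0,0,0,0,0,-0.9],
  [-1,0,0,0,0,0,-0.9],
  [-1,0,0,0,0,0,-0.9],
  [-1,0,0,0,0,0,-0.9],
  [-1,0,0,0,0,0,-0.9],
  [-1,0,0,0,0,0,0],
])

```text
time_s: 7.8
position: [582.1, 125.0, 76.4]
tool_rot: [[0.999, -0.047, 0.001], [-0.047, -0.999, 0.001], [0.001, -0.001, -1.0]]
contact_force: [-0.8, -0.5, 2.2]
finger_gap: 15.7
finger_force: 30.0
```

```bash
python3 -c "
from h import *
to(581.9,124.6,76,24);print(observe()['moment'])"
```

```text
t 7.8 p [582.1 125.   76.4] gap 15.7 ff 30.0 F [-0.8 -0.5  2.2]
psi -92.7 tilt [0.0006 0.0008] q [-45.  35.  37. 109. -29.  46. -85.]
units [-0.008  0.014  0.017] rz -11.67
[-0.08219471  0.20961863  0.07970966]
```

Emit:
move_arm([
  [-1,0,0,0,0,0,-0.9],
  [-1,0,0,0,0,0,-0.9],
  [-1,0,0,0,0,0,-0.9],
  [-1,0,0,0,0,0,-0.9],
  [-1,0,0,0,0,0,-0.9],
  [-1,0,0,0,0,0,-0.9],
  [-1,0,0,0,0,0,-0.9],
  [-1,0,0,0,0,0,-0.9],
  [-1,0,0,0,0,0,-0.9],
  [-1,0,0,0,0,0,-0.9],
  [-1,0,0,0,0,0,-0.9],
  [-1,0,0,0,0,0,-0.7],
  [-1,0,0,0,0,0,-0.4],
  [-1,0,0,0,0,0,0],
])

```text
time_s: 9.55
position: [581.4, 125.6, 76.4]
tool_rot: [[-0.296, 0.955, -0.001], [0.955, 0.296, 0.001], [0.001, -0.001, -1.0]]
contact_force: [-3.7, 1.7, 5.0]
finger_gap: 16.1
finger_force: 30.0
```

```bash
python3 -c "
from h import *
to(581.9,124.6,76,24);print(observe()['moment'])
d=grab('side')
cv2.imwrite('pics/c3.png',cv2.resize(d['image'][150:220,260:360,::-1],(800,560),interpolation=cv2.INTER_CUBIC))
"
```

```text
t 9.55 p [581.4 125.6  76.4] gap 16.1 ff 30.0 F [-3.7  1.7  5. ]
psi 17.2 tilt [-0.001  0.001] q [-24.  30.   8. 108.  -6.  43.   4.]
units [-0.042  0.007  0.017] rz -0.68
[0.25629881 0.79861629 0.01028278]
```

Emit:
move_arm([
  [-1,0,0,0,0,0,-0.2],
  [-1,0,0,0,0,0,-0.2],
  [-1,0,0,0,0,0,0],
])

```text
time_s: 9.98
position: [581.4, 125.6, 76.4]
tool_rot: [[-0.361, 0.933, -0.001], [0.933, 0.361, 0.001], [0.001, -0.001, -1.0]]
contact_force: [-3.0, 0.7, 5.1]
finger_gap: 15.8
finger_force: 30.0
```

```bash
python3 -c "
from h import *
to(581.9,124.6,76,24);print(observe()['moment'])"
```

```text
t 9.975 p [581.4 125.6  76.4] gap 15.8 ff 30.0 F [-3.   0.7  5.1]
psi 21.2 tilt [-0.0011  0.0008] q [-23.  30.   7. 108.  -5.  43.   8.]
units [-0.043  0.006  0.016] rz -0.28
[0.2351028  0.77112501 0.01679606]
```

Emit:
move_arm([
  [-1,0,0,0,0,0,-0.2],
  [-1,0,0,0,0,0,-0.1],
  [-1,0,0,0,0,0,0],
])

```text
time_s: 10.35
position: [581.4, 125.6, 76.4]
tool_rot: [[-0.409, 0.913, -0.001], [0.913, 0.409, 0.001], [0.001, -0.001, -1.0]]
contact_force: [-4.1, 1.2, 6.4]
finger_gap: 15.9
finger_force: 30.0
```

```bash
python3 -c "
from h import *
to(581.9,124.6,76,24);print(observe()['moment'])"
```

```text
t 10.35 p [581.4 125.6  76.4] gap 15.9 ff 30.0 F [-4.1  1.2  6.4]
psi 24.1 tilt [-0.0011  0.0009] q [-23.  30.   6. 107.  -5.  43.  10.]
units [-0.044  0.003  0.016] rz 0.01
[ 0.24154401  0.71302456 -0.159448  ]
```

Emit:
move_arm([
  [-1,0,0,0,0,0,-0.15],
  [-1,0,0,0,0,0,0],
])

```text
time_s: 10.6
position: [581.4, 125.6, 76.4]
tool_rot: [[-0.432, 0.902, -0.001], [0.902, 0.432, 0.001], [0.001, -0.001, -1.0]]
contact_force: [-4.6, 2.0, 5.3]
finger_gap: 15.8
finger_force: 30.0
```

```bash
python3 -c "
from h import *
to(581.9,124.6,76,24);print(observe()['moment'])
d=grab('top');e=grab('side')
a=cv2.resize(d['image'][150:215,255:325,::-1],(560,520),interpolation=cv2.INTER_CUBIC)
cv2.imwrite('pics/c4.png',a)"
```

```text
t 10.6 p [581.4 125.6  76.4] gap 15.8 ff 30.0 F [-4.6  2.   5.3]
psi 25.6 tilt [-0.0012  0.001 ] q [-23.  30.   6. 107.  -4.  43.  11.]
units [-0.044  0.003  0.015] rz 0.16
[ 0.26603372  0.72525909 -0.44824099]
```

Emit:
move_arm([
  [0.2,0,0,0,0,0,0],
  [0.2,0,0,0,0,0,0],
  [0.2,0,0,0,0,0,0],
  [0.2,0,0,-0.5,0,0,0],
  [0.2,0,0,-0.9,0,0,0],
  [1,0,0,-0.9,0,0,0],
  [1,0,0,-0.9,0,0,0],
  [1,0,0,-0.9,0,0,0],
  [1,0,0,0,0,0,0],
])

```text
time_s: 11.82
position: [583.3, 125.1, 181.1]
tool_rot: [[-0.436, 0.9, 0.004], [0.9, 0.436, 0.002], [-0.001, 0.005, -1.0]]
contact_force: [-0.8, -0.6, -1.2]
finger_gap: 86.8
finger_force: 0.0
```

```bash
python3 -c "
from h import *
to(480.5,391,178)"
```

```text
t 11.825 p [583.3 125.1 181.1] gap 86.8 ff 0.0 F [-0.8 -0.6 -1.2]
psi 25.8 tilt [0.0044 0.0015] q [-23.  22.   7. 103.  -3.  54.  11.]
units [11.366  0.934  0.121] rz None
```

Emit:
move_arm([
  [1,0.95,0.078,0,0,0,0],
  [1,0.95,0.078,0,0,0,0],
  [1,0.95,0.078,0,0,0,0],
  [1,0.95,0.078,0,0,0,0],
  [1,0.95,0.078,0,0,0,0],
  [1,0.95,0.078,0,0,0,0],
  [1,0.95,0.078,0,0,0,0],
  [1,0.95,0.078,0,0,0,0],
  [1,0.95,0.078,0,0,0,0],
  [1,0.95,0.078,0,0,0,0],
  [1,0.95,0.078,0,0,0,0],
  [1,0.92,0.078,0,0,0,0],
  [1,0,0,0,0,0,0],
])

```text
time_s: 13.45
position: [477.4, 392.8, 178.1]
tool_rot: [[-0.439, 0.898, -0.001], [0.898, 0.439, 0.0], [0.001, -0.001, -1.0]]
contact_force: [0.1, 0.1, 1.1]
finger_gap: 87.8
finger_force: 0.0
```

```bash
python3 -c "
from h import *
to(480.5,391,5)
d=grab('top')
cv2.imwrite('pics/c5.png',cv2.resize(d['image'][150:215,255:325,::-1],(560,520),interpolation=cv2.INTER_CUBIC))"
```

```text
t 13.45 p [477.4 392.8 178.1] gap 87.8 ff 0.0 F [0.1 0.1 1.1]
psi 26.1 tilt [-0.0011  0.0003] q [-47.  25.   2. 100.  -1.  56. -18.]
units [-0.124  0.086  6.922] rz None
```

View pics/c5.png

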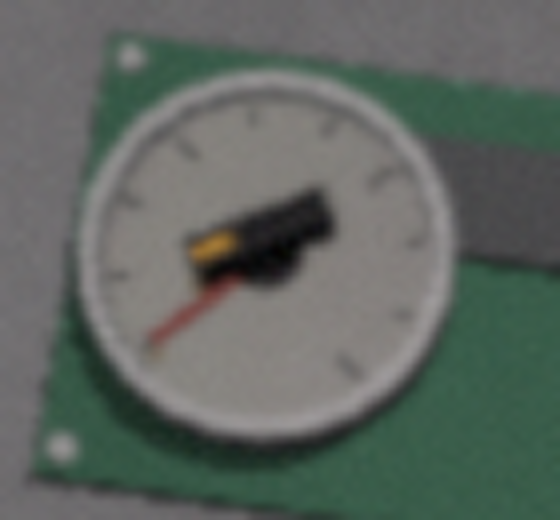

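The red hand now lies over the black hand at the zero mark at crop (152,345), and the knob bar's yellow end is just clockwise of it. Next is the steel collar.

Emit:
move_arm([
  [1,-0.12,0.08,0.9,0,0,0],
  [1,0,0,0.9,0,0,0],
  [1,0,0,0.9,0,0,0],
  [1,0,0,0.9,0,0,0],
  [1,0,0,0.9,0,0,0],
  [1,0,0,0.8,0,0,0],
  [1,0,0,0.6,0,0,0],
  [1,0,0,0.5,0,0,0],
  [1,0,0,0.5,0,0,0],
  [1,0,0,0,0,0,0],
])

```text
time_s: 14.75
position: [481.5, 388.6, 5.3]
tool_rot: [[-0.436, 0.9, -0.001], [0.9, 0.436, -0.001], [-0.0, -0.001, -1.0]]
contact_force: [-0.3, -0.6, 0.3]
finger_gap: 87.7
finger_force: 0.0
```

```bash
python3 -c "
from h import *
to(480.5,391,5)"
```

```text
t 14.75 p [481.5 388.6   5.3] gap 87.7 ff 0.0 F [-0.3 -0.6  0.3]
psi 25.9 tilt [-0.0011 -0.001 ] q [-46.  38.   1. 105.  -1.  37. -18.]
units [0.104 0.006 0.01 ] rz None
```

Emit:
move_arm([
  [1,0.1,0,0,0,0,0],
  [-1,0,0,0,0,0,0],
  [-1,0,0,0,0,0,0],
  [-1,0,0,0,0,0,0],
  [-1,0,0,0,0,0,0],
  [-1,0,0,-0.2,0,0,0],
  [-1,0,0,-0.8,0,0,0],
  [-1,0,0,-0.9,0,0,0],
  [-1,0,0,-0.9,0,0,0],
  [-1,0,0,-0.9,0,0,0],
  [-1,0,0,-0.9,0,0,0],
  [-1,0,0,-0.9,0,0,0],
  [-1,0,0,-0.5,0,0,0],
  [-1,0,0,0,0,0,0],
])

```text
time_s: 16.5
position: [481.2, 391.5, 157.3]
tool_rot: [[-0.436, 0.9, 0.001], [0.9, 0.436, 0.001], [0.001, 0.002, -1.0]]
contact_force: [-0.6, -0.3, -4.9]
finger_gap: 62.0
finger_force: 30.0
```

```bash
python3 -c "
from h import *
to(556.8,-63.5,155)"
```

```text
t 16.5 p [481.2 391.5 157.3] gap 62.0 ff 30.0 F [-0.6 -0.3 -4.9]
psi 25.9 tilt [0.0012 0.0012] q [-47.  26.   2. 101.  -1.  53. -18.]
units [-17.696  -5.218   0.072] rz None
```

Emit:
move_arm([
  [-1,-0.5,-0.15,0,0,0,0],
  [-1,-0.95,-0.28,0,0,0,0],
  [-1,-0.95,-0.28,0,0,0,0],
  [-1,-0.95,-0.28,0,0,0,0],
  [-1,-0.95,-0.28,0,0,0,0],
  [-1,-0.95,-0.28,0,0,0,0],
  [-1,-0.95,-0.28,0,0,0,0],
  [-1,-0.95,-0.28,0,0,0,0],
  [-1,-0.95,-0.28,0,0,0,0],
  [-1,-0.95,-0.28,0,0,0,0],
  [-1,-0.95,-0.28,0,0,0,0],
  [-1,-0.95,-0.28,0,0,0,0],
  [-1,-0.95,-0.28,0,0,0,0],
  [-1,-0.95,-0.28,0,0,0,0],
  [-1,-0.95,-0.28,0,0,0,0],
  [-1,-0.95,-0.28,0,0,0,0],
  [-1,-0.95,-0.28,0,0,0,0],
  [-1,-0.95,-0.28,0,0,0,0],
  [-1,-0.95,-0.28,0,0,0,0],
  [-1,-0.1,-0.02,0,0,0,0],
])

```text
time_s: 19.0
position: [555.8, -67.9, 156.1]
tool_rot: [[-0.431, 0.902, -0.0], [0.902, 0.431, -0.001], [-0.001, -0.001, -1.0]]
contact_force: [-0.9, 0.8, -5.3]
finger_gap: 62.3
finger_force: 30.0
```

Emit:
move_arm([
  [-1,0,0,0,0,0,0],
  [-1,0,0,0,0,0,0],
])

```text
time_s: 19.25
position: [556.5, -62.8, 156.1]
tool_rot: [[-0.437, 0.899, -0.0], [0.899, 0.437, 0.001], [0.001, -0.0, -1.0]]
contact_force: [-0.4, 0.2, -4.1]
finger_gap: 62.0
finger_force: 30.0
```

```bash
python3 -c "
from h import *
to(556.8,-63.5,155)
d=grab('top');e=grab('side')
a=cv2.resize(d['image'][150:215,310:380,::-1],(388,360),interpolation=cv2.INTER_CUBIC)
b=cv2.resize(e['image'][135:235,290:400,::-1],(396,360),interpolation=cv2.INTER_CUBIC)
cv2.imwrite('pics/c6.png',np.hstack([a,b]))"
```

```text
t 19.25 p [556.5 -62.8 156.1] gap 62.0 ff 30.0 F [-0.4  0.2 -4.1]
psi 25.9 tilt [-0.0003  0.0006] q [ -8.  21.  10. 109.  -5.  50.  30.]
units [-0.03   0.     0.042] rz None
```

View pics/c6.png

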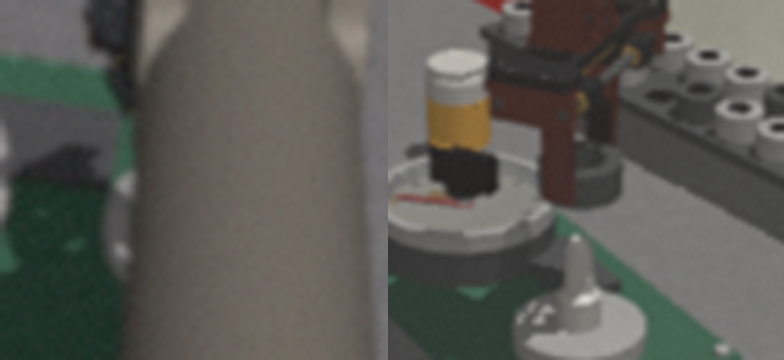

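```bash
python3 - <<'E'
from h import *
e=grab('side');o=observe();p=o["position"];print(np.round(p,1))
g=cv2.cvtColor(e['image'],cv2.COLOR_RGB2GRAY)
for v in (182,184,186,188,190): print(v,g[v,328:368])
q=cv2.resize(g,None,fx=4,fy=4,interpolation=cv2.INTER_CUBIC)
c=np.array([p[0],p[1],p[2]-5])
off=np.array([2.2,1.1,0])
def edge(c,s,z):   # extreme silhouette column of ring
    a=np.radians(np.arange(0,360,2));return s*max(s*proj(e,[c[0]+32*np.cos(t),c[1]+32*np.sin(t),z])[0] for t in a)
for z in(c[2],c[2]+14,c[2]+28): print("pred right/left edges",z,edge(c+off,1,z),edge(c+off,-1,z),"v ctr",proj(e,[*(c+off)[:2],z]))
print("bottom v",max(proj(e,[*(c+off+[32*np.cos(t),32*np.sin(t),0])])[1] for t in np.arange(0,6.3,.05)))
print("post tip",proj(e,[558.2,-62.4,109]))
for v in range(182,202,2):print(v,g[v,335:352])
print([ (v,g[v,350]) for v in range(182,204)])
E
```

```text
[556.7 -62.9 156.1]
182 [111 112 118 105  74  53  52  52  52  51  51  51  52  54  69  76  79  81
  83  82  82  83  82  80  72  65  65  95 117 122 123 121 112  97  83  75
  70  71  70  69]
184 [115 115 109  88  63  53  51  51  51  53  51  51  51  57  66  72  73  71
  68  66  67  66  63  65  61  59  66  93 115 121 123 121 123 122 123 120
 114  99  87  75]
186 [131 126 114  93  65  51  50  50  52  52  53  50  51  53  58  59  60  60
  61  62  63  63  62  61  61  60  70 105 120 122 122 121 122 121 121 123
 123 125 123 121]
188 [132 135 131 108  75  52  50  51  52  51  53  49  50  55  56  61  60  59
  60  64  62  62  62  61  61  60  76 106 120 121 120 121 120 119 120 121
 123 122 122 123]
190 [132 130 120 111 100  85  69  54  50  52  50  51  52  55  58  58  59  59
  62  61  60  60  61  62  69  90 111 119 120 121 122 121 122 121 120 119
 120 120 121 122]
pred right/left edges 151.10418530330762 355.1463000552202 331.3124399688491 v ctr (np.float64(343.21765523902985), np.float64(187.13284853787124))
pred right/left edges 165.10418530330762 355.2173334705364 331.26465803522103 v ctr (np.floa
[... 730 characters left out ...]
120]
196 [ 87  77  83  89  93 101 110 114 118 119 120 121 119 121 121 119 120]
198 [ 62  71  84  90  90  89  90  94 102 113 121 122 122 121 119 120 120]
200 [ 58  71  83  86  87 102 134 141 116  99 103 112 118 121 122 123 121]
[(182, np.uint8(82)), (183, np.uint8(72)), (184, np.uint8(63)), (185, np.uint8(64)), (186, np.uint8(62)), (187, np.uint8(63)), (188, np.uint8(62)), (189, np.uint8(64)), (190, np.uint8(61)), (191, np.uint8(71)), (192, np.uint8(96)), (193, np.uint8(115)), (194, np.uint8(120)), (195, np.uint8(119)), (196, np.uint8(119)), (197, np.uint8(118)), (198, np.uint8(120)), (199, np.uint8(120)), (200, np.uint8(123)), (201, np.uint8(122)), (202, np.uint8(119)), (203, np.uint8(113))]
```

Side view: the collar hangs just above and nearly in line with the post tip. The collar's right edge is at u≈354.6 and the tip is at u≈343; the top view is hidden by the arm. I'll lower it around the thin part of the post.

Emit:
move_arm([
  [-1,-0.05,-0.03,0.3,0,0,0],
  [-1,0,0,0.5,0,0,0],
  [-1,0,0,0.6,0,0,0],
  [-1,0,0,0.6,0,0,0],
  [-1,0,0,0.6,0,0,0],
  [-1,0,0,0.4,0,0,0],
  [-1,0,0,0.2,0,0,0],
  [-1,0,0,0,0,0,0],
  [-1,0,0,0,0,0,0],
])

```text
time_s: 20.52
position: [557.1, -65.2, 76.6]
tool_rot: [[-0.436, 0.9, 0.001], [0.9, 0.436, 0.0], [-0.0, 0.001, -1.0]]
contact_force: [0.3, -1.0, -5.0]
finger_gap: 62.3
finger_force: 30.0
```

```bash
python3 -c "
from h import *
to(556,-63.5,41)
e=grab('side');d=grab('top')
print(observe()['moment'])
a=cv2.resize(d['image'][160:220,315:375,::-1],(400,400),interpolation=cv2.INTER_CUBIC)
b=cv2.resize(e['image'][185:245,313:373,::-1],(400,400),interpolation=cv2.INTER_CUBIC)
cv2.imwrite('pics/c7.png',np.hstack([a,b]))"
```

```text
t 20.525 p [557.1 -65.2  76.6] gap 62.3 ff 30.0 F [ 0.3 -1.  -5. ]
psi 25.9 tilt [0.001 0.   ] q [ -7.  27.   9. 112.  -6.  41.  32.]
units [ 0.083 -0.011  1.426] rz None
[-0.0447287   0.03156254 -0.03151293]
```

View pics/c7.png

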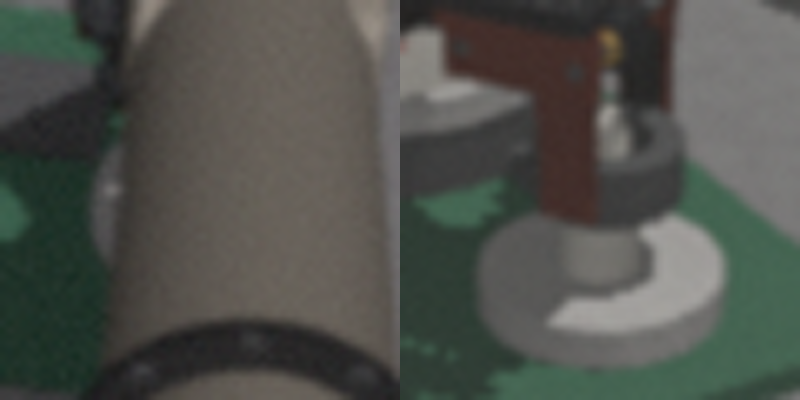

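Side crop: the post stands inside the ring. The ring's centre (u≈607) is about 2 mm right of the seat and post centre (u≈602). I'll correct that and descend.

Emit:
move_arm([
  [-1,0.08,0,0,0,0,0],
  [-1,0,0,0.1,0,0,0],
  [-1,0,0,0.1,0,0,0],
  [-1,0,0,0.1,0,0,0],
  [-1,0,0,0.1,0,0,0],
  [-1,0,0,0.1,0,0,0],
  [-1,0,0,0,0,0,0],
])

```text
time_s: 21.5
position: [555.6, -63.4, 63.4]
tool_rot: [[-0.436, 0.9, -0.001], [0.9, 0.436, 0.0], [0.0, -0.0, -1.0]]
contact_force: [0.4, 0.8, -5.5]
finger_gap: 62.4
finger_force: 30.0
```

```bash
python3 -c "
from h import *
to(556,-63.5,41)
print(observe()['moment'])"
```

```text
t 21.5 p [555.6 -63.4  63.4] gap 62.4 ff 30.0 F [ 0.4  0.8 -5.5]
psi 25.9 tilt [-0.0005  0.    ] q [ -7.  28.   9. 113.  -7.  39.  32.]
units [-0.011  0.013  0.895] rz None
[-0.03753238  0.04863949  0.0086402 ]
```

Emit:
move_arm([
  [-1,0,0,0.15,0,0,0],
  [-1,0,0,0.15,0,0,0],
  [-1,0,0,0.15,0,0,0],
  [-1,0,0,0.15,0,0,0],
  [-1,0,0,0.1,0,0,0],
  [-1,0,0,0.06,0,0,0],
  [-1,0,0,0.04,0,0,0],
  [-1,0,0,0,0,0,0],
])

```text
time_s: 22.5
position: [555.8, -63.4, 43.7]
tool_rot: [[-0.436, 0.9, 0.0], [0.9, 0.436, 0.0], [0.0, 0.0, -1.0]]
contact_force: [0.0, 0.7, -5.8]
finger_gap: 62.2
finger_force: 30.0
```

```bash
python3 -c "
from h import *
to(556,-63.5,41)
print(observe()['moment'])"
```

```text
t 22.5 p [555.8 -63.4  43.7] gap 62.2 ff 30.0 F [ 0.   0.7 -5.8]
psi 25.9 tilt [0. 0.] q [ -6.  30.   8. 113.  -7.  37.  32.]
units [-0.007  0.006  0.106] rz None
[-0.02470381  0.04061017 -0.0189256 ]
```

Emit:
move_arm([
  [-1,0,0,0.04,0,0,0],
  [-1,0,0,0.04,0,0,0],
  [-1,0,0,0.04,0,0,0],
  [-1,0,0,0,0,0,0],
])

```text
time_s: 23.0
position: [556.0, -63.4, 42.5]
tool_rot: [[-0.436, 0.9, 0.0], [0.9, 0.436, 0.001], [0.0, 0.001, -1.0]]
contact_force: [-6.3, -0.1, 14.6]
finger_gap: 62.0
finger_force: 30.0
```

```bash
python3 -c "
from h import *
to(556,-63.5,41)
print(observe()['moment'])"
```

```text
t 23.0 p [556.  -63.4  42.5] gap 62.0 ff 30.0 F [-6.3 -0.1 14.6]
psi 25.9 tilt [0.0004 0.0005] q [ -6.  30.   8. 113.  -7.  37.  32.]
units [-0.005 -0.001  0.058] rz None
[0.15467799 1.44028348 0.00961334]
```

Emit:
move_arm([
  [0.0,0,0,0,0,0,0],
  [1,0,0,0,0,0,0],
  [1,0,0,0,0,0,0],
  [1,0,0,0,0,0,0],
  [1,0,0,-0.3,0,0,0],
  [1,0,0,-0.8,0,0,0],
  [1,0,0,-0.9,0,0,0],
  [1,0,0,-0.9,0,0,0],
  [1,0,0,-0.9,0,0,0],
  [1,0,0,-0.9,0,0,0],
  [1,0,0,-0.7,0,0,0],
  [1,0,0,0,0,0,0],
])

```text
time_s: 24.5
position: [556.7, -63.4, 177.0]
tool_rot: [[-0.436, 0.9, 0.003], [0.9, 0.436, 0.0], [-0.001, 0.003, -1.0]]
contact_force: [-0.6, -0.0, 0.0]
finger_gap: 87.9
finger_force: 0.0
```

```bash
python3 -c "
from h import *
to(487,-387,178)"
```

```text
t 24.5 p [556.7 -63.4 177. ] gap 87.9 ff 0.0 F [-0.6 -0.   0. ]
psi 25.9 tilt [0.0028 0.0001] q [ -8.  19.  10. 108.  -4.  52.  30.]
units [-10.429  -8.155  -0.049] rz None
```

Emit:
move_arm([
  [1,-0.6,-0.47,0,0,0,0],
  [1,-0.8,-0.625,0,0,0,0],
  [1,-0.8,-0.625,0,0,0,0],
  [1,-0.8,-0.625,0,0,0,0],
  [1,-0.8,-0.625,0,0,0,0],
  [1,-0.8,-0.625,0,0,0,0],
  [1,-0.8,-0.625,0,0,0,0],
  [1,-0.8,-0.625,0,0,0,0],
  [1,-0.8,-0.625,0,0,0,0],
  [1,-0.8,-0.625,0,0,0,0],
  [1,-0.8,-0.625,0,0,0,0],
  [1,-0.8,-0.625,0,0,0,0],
  [1,-0.8,-0.625,0,0,0,0],
  [1,-0.22,-0.19,0,0,0,0],
  [1,0,0,0,0,0,0],
  [1,0,0,0,0,0,0],
])

```text
time_s: 26.5
position: [486.1, -385.6, 175.3]
tool_rot: [[-0.437, 0.899, -0.0], [0.899, 0.437, 0.001], [0.001, 0.0, -1.0]]
contact_force: [0.3, 0.5, -0.7]
finger_gap: 87.9
finger_force: 0.0
```

```bash
python3 -c "
from h import *
to(487,-387,5)
e=grab('side');d=grab('top')
a=cv2.resize(d['image'][160:220,315:375,::-1],(400,400),interpolation=cv2.INTER_CUBIC)
b=cv2.resize(e['image'][185:245,313:373,::-1],(400,400),interpolation=cv2.INTER_CUBIC)
cv2.imwrite('pics/c8.png',np.hstack([a,b]))"
```

```text
t 26.5 p [ 486.1 -385.6  175.3] gap 87.9 ff 0.0 F [ 0.3  0.5 -0.7]
psi 25.9 tilt [-0.0003  0.001 ] q [ 21.  25.  16. 100.  -8.  55.  66.]
units [-7.100e-02  6.000e-03  6.811e+00] rz None
```

View pics/c8.png

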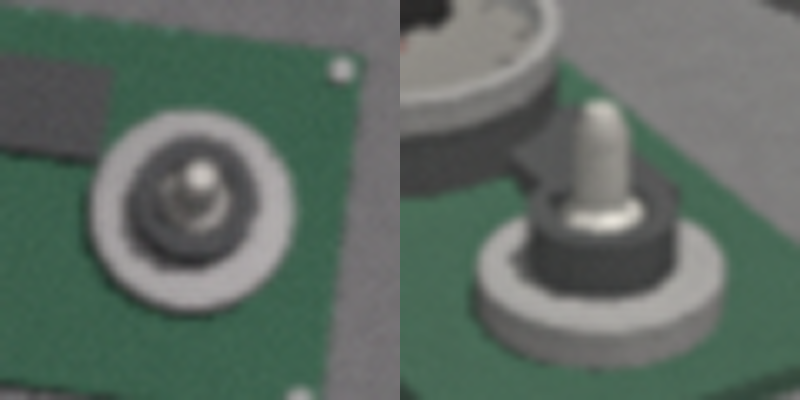

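The steel collar sits flat on the seat with the cone just proud of its top (side crop, ring at (602,245)). Now the brass collar.

Emit:
move_arm([
  [1,-0.06,0,0.9,0,0,0],
  [1,0,0,0.9,0,0,0],
  [1,0,0,0.9,0,0,0],
  [1,0,0,0.9,0,0,0],
  [1,0,0,0.9,0,0,0],
  [1,0,0,0.8,0,0,0],
  [1,0,0,0.6,0,0,0],
  [1,0,0,0.5,0,0,0],
  [1,0,0,0.43,0,0,0],
  [1,0,0,0,0,0,0],
  [1,0,0,0,0,0,0],
])

```text
time_s: 27.98
position: [486.8, -388.4, 5.3]
tool_rot: [[-0.436, 0.9, 0.001], [0.9, 0.436, -0.0], [-0.001, 0.0, -1.0]]
contact_force: [-1.5, 0.3, 0.4]
finger_gap: 87.8
finger_force: 0.0
```

```bash
python3 -c "
from h import *
to(487,-387,4)"
```

```text
t 27.975 p [ 486.8 -388.4    5.3] gap 87.8 ff 0.0 F [-1.5  0.3  0.4]
psi 25.9 tilt [ 0.0006 -0.0004] q [ 24.  38.  12. 105. -13.  37.  69.]
units [0.049 0.032 0.052] rz None
```

Emit:
move_arm([
  [1,0.03,0,0.04,0,0,0],
  [-1,0,0,0,0,0,0],
  [-1,0,0,0,0,0,0],
  [-1,0,0,0,0,0,0],
  [-1,0,0,0,0,0,0],
  [-1,0,0,-0.2,0,0,0],
  [-1,0,0,-0.8,0,0,0],
  [-1,0,0,-0.9,0,0,0],
  [-1,0,0,-0.9,0,0,0],
  [-1,0,0,-0.9,0,0,0],
  [-1,0,0,-0.9,0,0,0],
  [-1,0,0,-0.9,0,0,0],
  [-1,0,0,-0.5,0,0,0],
  [-1,0,0,0,0,0,0],
])

```text
time_s: 29.72
position: [486.6, -387.8, 155.1]
tool_rot: [[-0.436, 0.9, 0.002], [0.9, 0.436, -0.001], [-0.002, 0.001, -1.0]]
contact_force: [-0.5, 0.7, -4.1]
finger_gap: 64.4
finger_force: 30.0
```

```bash
python3 -c "
from h import *
to(555.9,-63.5,155)"
```

```text
t 29.725 p [ 486.6 -387.8  155.1] gap 64.4 ff 30.0 F [-0.5  0.7 -4.1]
psi 25.9 tilt [ 0.0018 -0.001 ] q [ 21.  27.  16. 101.  -9.  53.  67.]
units [ 1.0464e+01  8.1540e+00 -4.0000e-03] rz None
```

Emit:
move_arm([
  [-1,0.6,0.47,0,0,0,0],
  [-1,0.8,0.625,0,0,0,0],
  [-1,0.8,0.625,0,0,0,0],
  [-1,0.8,0.625,0,0,0,0],
  [-1,0.8,0.625,0,0,0,0],
  [-1,0.8,0.625,0,0,0,0],
  [-1,0.8,0.625,0,0,0,0],
  [-1,0.8,0.625,0,0,0,0],
  [-1,0.8,0.625,0,0,0,0],
  [-1,0.8,0.625,0,0,0,0],
  [-1,0.8,0.625,0,0,0,0],
  [-1,0.8,0.625,0,0,0,0],
  [-1,0.8,0.625,0,0,0,0],
  [-1,0.26,0.18,0,0,0,0],
  [-1,0,0,0,0,0,0],
  [-1,0,0,0,0,0,0],
  [-1,0,0,0,0,0,0],
  [-1,0,0,0,0,0,0],
])

```text
time_s: 31.98
position: [555.3, -64.0, 153.9]
tool_rot: [[-0.435, 0.9, 0.0], [0.9, 0.435, -0.0], [-0.0, -0.0, -1.0]]
contact_force: [-0.2, -0.8, -3.4]
finger_gap: 64.1
finger_force: 30.0
```

```bash
cat > m3.py <<'E'
from h import *
to(555.9,-63.5,120)
e=grab('side');p=observe()["position"]
q=cv2.cvtColor(e['image'],cv2.COLOR_RGB2HSV).astype(int)
m=(q[...,1]>110)&(q[...,0]>8)&(q[...,0]<32)&(q[...,2]>60);m[:,:328]=0;m[:,375:]=0;m[:150]=0;m[215:]=0
vs,us=np.nonzero(m);print("brass px u",us.min(),us.max(),"v",vs.min(),vs.max())
g=e['image'].astype(int)
for v in range(vs.max()-8,vs.max()+2,2): print(v,[tuple(x) for x in g[v,us.max()-3:us.max()+4]])
a=np.radians(np.arange(0,360,2))
zb=p[2]-4.5
for z in (zb,zb+24): print("pred",z,max(proj(e,[p[0]+2.2+32*np.cos(t),p[1]+1.1+32*np.sin(t),z])[0] for t in a))
print("pred bottom v",max(proj(e,[p[0]+2.2+32*np.cos(t),p[1]+1.1+32*np.sin(t),zb])[1] for t in a))
# post tip centre column and steel collar centre column
gr=cv2.cvtColor(e['image'],cv2.COLOR_RGB2GRAY)
for v in (202,206,210,214): print(v,gr[v,334:354])
print("pred post axis u",proj(e,[558.1,-62.4,90]))
E
python3 m3.py
```

```text
t 31.975 p [555.3 -64.  153.9] gap 64.1 ff 30.0 F [-0.2 -0.8 -3.4]
psi 25.8 tilt [ 0.     -0.0001] q [ -9.  21.  11. 110.  -5.  50.  31.]
units [0.008 0.029 1.357] rz None
brass px u 332 353 v 175 192
184 [(np.int64(167), np.int64(130), np.int64(80)), (np.int64(152), np.int64(120), np.int64(74)), (np.int64(135), np.int64(105), np.int64(65)), (np.int64(126), np.int64(100), np.int64(65)), (np.int64(120), np.int64(104), np.int64(84)), (np.int64(119), np.int64(114), np.int64(109)), (np.int64(122), np.int64(121), np.int64(121))]
186 [(np.int64(130), np.int64(103), np.int64(65)), (np.int64(129), np.int64(102), np.int64(65)), (np.int64(127), np.int64(100), np.int64(63)), (np.int64(122), np.int64(97), np.int64(63)), (np.int64(119), np.int64(103), np.int64(84)), (np.int64(119), np.int64(115), np.int64(110)), (np.int64(121), np.int64(119), np.int64(119))]
188 [(np.int64(129), np.int64(102), np.int64(64)), (np.int64(127), np.int64(100), np.int64(62)), (np.int64(128), np.int64(100), np.int64(63)), (np.int64(123), np.int64(99), np.int64(69)), (np.int64(120), np.int64(108), np.int64(97)), (np.int6
[... 596 characters left out ...]
int64(122)), (np.int64(122), np.int64(121), np.int64(120)), (np.int64(122), np.int64(120), np.int64(120)), (np.int64(122), np.int64(120), np.int64(119))]
pred 149.43375077100274 354.98074935626926
pred 173.43375077100274 355.10155319171923
pred bottom v 193.4812850531799
202 [ 61  70  79  83  82  85  94 106 111 113 112 102  94  94 106 114 119 123
 123 120]
206 [ 83  84  82  83  85  95 104 110 110 114 113 112 104  92  88  88  89  89
  94 105]
210 [ 53  57  58  57  67  91 105 110 111 110 112 115 118 102  84  82  83  85
  85  88]
214 [ 59  57  52  58  73  94 105 110 110 111 120 129 126 115  93  72  75  82
  83  80]
pred post axis u (np.float64(343.0788331259823), np.float64(207.13434533760105))
```

Emit:
move_arm([
  [-1,-0.01,0.03,0.3,0,0,0],
  [-1,0,0,0.5,0,0,0],
  [-1,0,0,0.5,0,0,0],
  [-1,0,0,0.4,0,0,0],
  [-1,0,0,0.2,0,0,0],
  [-1,0,0,0.1,0,0,0],
  [-1,0,0,0,0,0,0],
  [-1,0,0,0,0,0,0],
])

```text
time_s: 33.02
position: [556.5, -63.2, 104.3]
tool_rot: [[-0.436, 0.9, 0.001], [0.9, 0.436, 0.0], [-0.0, 0.001, -1.0]]
contact_force: [-0.8, 0.3, -3.0]
finger_gap: 64.3
finger_force: 30.0
```

```bash
python3 -c "
from h import *
to(555.9,-63.5,68.5)
e=grab('side')
b=cv2.resize(e['image'][185:245,313:373,::-1],(600,600),interpolation=cv2.INTER_CUBIC)
cv2.imwrite('pics/c9.png',b)"
```

```text
t 33.025 p [556.5 -63.2 104.3] gap 64.3 ff 30.0 F [-0.8  0.3 -3. ]
psi 25.9 tilt [0.0007 0.0001] q [ -8.  25.  11. 112.  -6.  44.  32.]
units [ 0.    -0.03   1.431] rz None
```

View pics/c9.png

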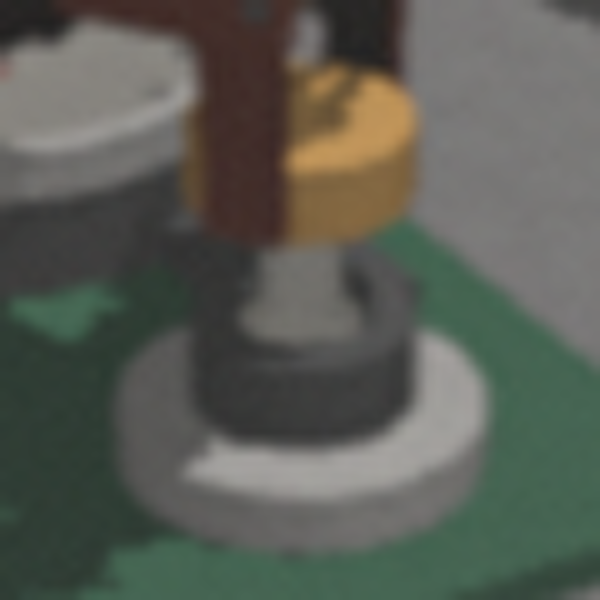

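Side crop: the brass ring spans u 183–417 (centre 300) and the post 258–343 (centre 300), so they are aligned. Lowering it.

Emit:
move_arm([
  [-1,0,-0.01,0.15,0,0,0],
  [-1,0,0,0.15,0,0,0],
  [-1,0,0,0.15,0,0,0],
  [-1,0,0,0.15,0,0,0],
  [-1,0,0,0.1,0,0,0],
  [-1,0,0,0,0,0,0],
])

```text
time_s: 33.83
position: [555.8, -63.3, 86.1]
tool_rot: [[-0.436, 0.9, -0.0], [0.9, 0.436, -0.0], [0.0, -0.0, -1.0]]
contact_force: [0.8, 0.2, -4.3]
finger_gap: 64.5
finger_force: 30.0
```

```bash
python3 -c "
from h import *
to(555.9,-63.5,68.5)
print(observe()['moment'])"
```

```text
t 33.825 p [555.8 -63.3  86.1] gap 64.5 ff 30.0 F [ 0.8  0.2 -4.3]
psi 25.9 tilt [-0.0005 -0.    ] q [ -8.  27.  10. 112.  -7.  42.  32.]
units [-0.009 -0.002  0.705] rz None
[-0.04659189  0.09218613 -0.01659077]
```

Emit:
move_arm([
  [-1,0,0,0.15,0,0,0],
  [-1,0,0,0.15,0,0,0],
  [-1,0,0,0.12,0,0,0],
  [-1,0,0,0.1,0,0,0],
  [-1,0,0,0.06,0,0,0],
  [-1,0,0,0,0,0,0],
])

```text
time_s: 34.58
position: [556.0, -63.3, 71.8]
tool_rot: [[-0.436, 0.9, -0.0], [0.9, 0.436, 0.0], [0.0, -0.0, -1.0]]
contact_force: [-0.3, 0.2, -3.7]
finger_gap: 64.3
finger_force: 30.0
```

```bash
python3 -c "
from h import *
to(555.9,-63.5,68.5)
print(observe()['moment'])"
```

```text
t 34.575 p [556.  -63.3  71.8] gap 64.3 ff 30.0 F [-0.3  0.2 -3.7]
psi 25.9 tilt [-0.0002  0.    ] q [ -8.  28.  10. 113.  -7.  40.  33.]
units [-0.007 -0.006  0.131] rz None
[-0.01707531  0.04045781 -0.03321703]
```

Emit:
move_arm([
  [-1,0,0,0.04,0,0,0],
  [-1,0,0,0.04,0,0,0],
  [-1,0,0,0.02,0,0,0],
  [-1,0,0,0,0,0,0],
])

```text
time_s: 35.08
position: [556.0, -63.3, 69.4]
tool_rot: [[-0.436, 0.9, 0.0], [0.9, 0.436, 0.0], [0.0, 0.0, -1.0]]
contact_force: [-0.9, -0.3, -4.3]
finger_gap: 64.0
finger_force: 30.0
```

```bash
python3 -c "
from h import *
to(555.9,-63.5,68.5)
print(observe()['moment'])"
```

```text
t 35.075 p [556.  -63.3  69.4] gap 64.0 ff 30.0 F [-0.9 -0.3 -4.3]
psi 25.9 tilt [0. 0.] q [ -8.  28.  10. 113.  -7.  40.  33.]
units [-0.006 -0.009  0.036] rz None
[-0.06038376  0.0657477  -0.00496019]
```

Emit:
move_arm([
  [-1,0,0,0.03,0,0,0],
  [-1,0,0,0.03,0,0,0],
  [-1,0,0,0,0,0,0],
])

```text
time_s: 35.45
position: [556.3, -63.5, 68.4]
tool_rot: [[-0.436, 0.9, 0.001], [0.9, 0.436, -0.0], [-0.0, 0.001, -1.0]]
contact_force: [-2.2, -1.2, 3.9]
finger_gap: 63.9
finger_force: 30.0
```

```bash
python3 -c "
from h import *
to(555.9,-63.5,68.5)
print(observe()['moment'])"
```

```text
t 35.45 p [556.3 -63.5  68.4] gap 63.9 ff 30.0 F [-2.2 -1.2  3.9]
psi 25.9 tilt [ 0.0007 -0.    ] q [ -8.  28.  10. 113.  -7.  40.  33.]
units [ 0.006 -0.015 -0.002] rz None
[-0.24418056  0.49461612  0.00911017]
```

Emit:
move_arm([
  [-1,0,0,0.02,0,0,0],
  [0,0,0,0,0,0,0],
  [1,0,0,0,0,0,0],
  [1,0,0,0,0,0,0],
  [1,0,0,0,0,0,0],
  [1,0,0,-0.3,0,0,0],
  [1,0,0,-0.8,0,0,0],
  [1,0,0,-0.9,0,0,0],
  [1,0,0,-0.9,0,0,0],
  [1,0,0,-0.9,0,0,0],
  [1,0,0,-0.9,0,0,0],
  [1,-0.9,-0.6,0,0,0,0],
  [1,-0.9,-0.6,0,0,0,0],
  [1,-0.9,-0.6,0,0,0,0],
  [1,-0.9,-0.6,0,0,0,0],
  [1,-0.9,-0.6,0,0,0,0],
  [1,-0.9,-0.6,0,0,0,0],
  [1,-0.9,-0.6,0,0,0,0],
  [1,-0.9,-0.6,0,0,0,0],
  [1,0,0,0,0,0,0],
])

```text
time_s: 37.95
position: [525.7, -280.0, 185.4]
tool_rot: [[-0.433, 0.902, 0.0], [0.902, 0.433, -0.001], [-0.001, -0.0, -1.0]]
contact_force: [-0.0, 0.7, 0.4]
finger_gap: 88.0
finger_force: 0.0
```

```bash
python3 -c "
from h import *
to(555.9,-63.5,68.5)
e=grab('side');d=grab('top')
a=cv2.resize(d['image'][150:220,255:375,::-1],(480,280),interpolation=cv2.INTER_CUBIC)
b=cv2.resize(e['image'][165:245,283:373,::-1],(315,280),interpolation=cv2.INTER_CUBIC)
c=cv2.resize(d['image'][:,:,::-1],(480,300));f=cv2.resize(e['image'][:,:,::-1],(315,300))
cv2.imwrite('pics/c10.png',np.vstack([np.hstack([a,b]),np.hstack([c,f])]))"
```

```text
t 37.95 p [ 525.7 -280.   185.4] gap 88.0 ff 0.0 F [-0.   0.7  0.4]
psi 25.6 tilt [ 0.0001 -0.0012] q [  9.  22.  16. 103.  -7.  55.  54.]
units [7.29  4.837 4.664] rz None
```

View pics/c10.png

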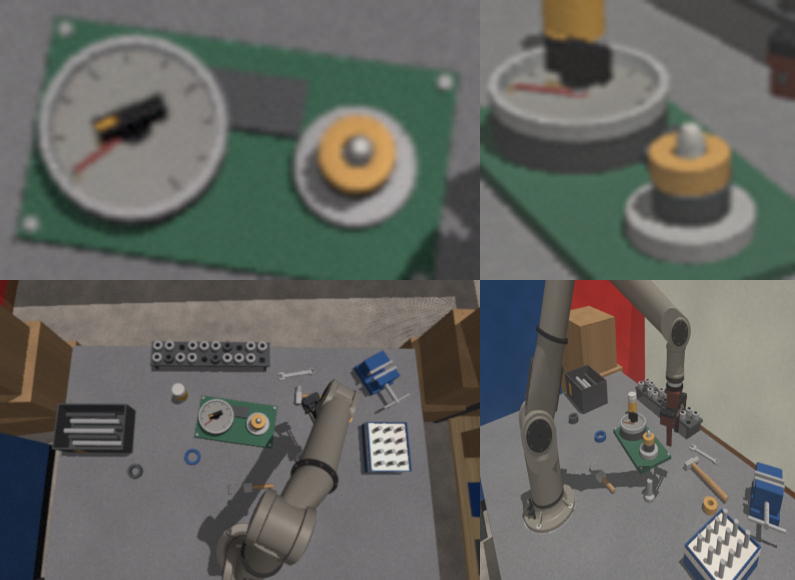

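The picture shows both collars stacked flat on the seat with the post tip through the brass one. The red hand is over zero, the gripper is clear and the other things are untouched. I'm handing the job in.

```bash
python3 -c "
from cell import *
print(finish_job())"
```

```text
the job is handed in; nothing more can be done
None
```

The job is handed in at about 38 s of the 72 s allowed: the red peak hand is back on its zero stop, the steel collar is home on the seat with the brass collar flat on it, and the gripper is clear of everything.

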